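# Make up the joinery kit and the soldering kit

### The job

Make up two kits from the stock between the trays, each thing set upright, as it stands now, in the middle of a compartment of its own: the yellow tape measure and the pine block go in the red tray, the solder spool, the clear jar and the black charger block in the green tray (which compartment is up to you). The red kit is fetched first, so have it complete before you complete the green one. Leave the grey tape measure and the round green tin where they are.

Things in the scene. Friction and masses are not known exactly. Their poses are not given: they have to be found in the camera images.
- red_tray: Shallow red plastic tray, 184 x 108 x 13 mm, with two equal compartments side by side. Fixed to the worktop. Origin: centre of its underside; x along its length, z up. Heights over the worktop: floor 4, rim 13, dividers 11 mm; walls 4 mm thick. Each compartment is 86 (tray x) by 100 mm (tray y) inside; centres at tray x = -45 and +45 mm, y = 0.
- green_tray: Shallow green plastic tray, 274 x 108 x 13 mm, with three equal compartments in a row. Fixed to the worktop. Origin: centre of its underside; x along its length, z up. Heights over the worktop: floor 4, rim 13, dividers 11 mm; walls 4 mm thick. Each compartment is 86 (tray x) by 100 mm (tray y) inside; centres at tray x = -90, 0 and +90 mm, y = 0.
- yellow_tape: Yellow and black tape measure standing on its edge, 31 mm thick (its x), 59 mm long (its y), 48 mm high, 0.18 kg. Origin: centre of its underside; z up. Grip it across the thickness (its x).
- pine_block: Small pale pine block, 28 (its x) x 60 (its y) x 28 mm high, 0.02 kg. Origin: centre of its underside; z up.
- spool: Blue spool of solder wire standing on its flange, 52 mm diameter, 38 mm high, 0.22 kg. Origin: centre of its underside; z up, the spool's axis. It can be gripped across the diameter as a solid round thing.
- jar: Clear plastic jar with a black cap (fixed), 54 mm high; the cap is 40 mm in diameter and takes up the top 14 mm, the body below 36 mm; 0.06 kg. Origin: centre of its underside; z up, the jar's axis.
- charger: Black charger block with ribs, 41 (its x) x 50 (its y) x 50 mm high, 0.14 kg. Origin: centre of its underside; z up.
- grey_tape: Grey tape measure, 31 (its x) x 63 (its y) x 52 mm high: not part of any kit, to be left where it is. Origin: centre of its underside.
- tin: Round dark green wax tin, 68 mm diameter, 24 mm high: not part of any kit, to be left where it is. Origin: centre of its underside.
Things that resemble listed ones, but are neither listed nor needed, are in the scene too. What is meant by the yellow_tape is not pink, and is the smaller of those in its own colour.

How it is judged:
By the outcome, as a careful person would: the job done as asked, in the order asked, and still so for the second after the job is handed in, with the robot touching nothing.
It also fails if it takes over 115 s, if anything falls off the work surface, if the arm or the gripper's body presses on something with over 40 N, if the wrist force passes 120 N, or if a joint passes its speed limit or range.

### The arm

A 6-joint arm with a two-finger parallel gripper is mounted at the origin on a cart in front of the work surface, level with it; the furniture and walls round the work are solid. World frame = base frame: x ahead of the robot, y to its left, z up, the work surface at z = 0. Lengths are in mm, angles in degrees, forces in N, time in s.
With the tool pointing down it reaches from about 300 to 850 mm from the base axis. Payload 4.2 kg.
Tool frame: the origin (TCP) lies between the finger pads; the fingertips stand 11 mm ahead of it and the grasp point (between the pads) lies 8 mm behind it (env.tips_ahead is the distance from the TCP to the fingertips, in mm); z points along the fingers, y is the line along which they close (so a half turn about z gives the same grasp; the last joint's range is limited). The gripper opens to 91 mm and grips with 3 to 60 N. Pads are 32 mm wide; open, the fingers measure 118 mm over their backs; the gripper's body (76 mm by 178 mm) begins 60 mm behind the grasp point.
Start: joints at [-74.313, 18.312, 89.639, -0, 72.044, -1.146], TCP at [166.518, -550.376, 224.976] pointing down, gripper open.
Joint ranges: [-177.97, 177.97], [-48.28, 115.42], [12.27, 149.76], [-77.06, 257.06], [2.81, 150.46], [-146.56, 146.56]. Speed limits (degrees/s): [147.25, 147.25, 180, 180, 180, 180].

### API

Orientations are given as [roll, pitch, yaw] about the fixed x, y, z axes, in that order (R = Rz(yaw) Ry(pitch) Rx(roll)).
In Python, from workcell import env, cams gives the robot as it stands.
- The arm moves only by the tool step_arm, never from a script. Its arguments are lists of equal length, an entry for each row: "linear": the shift along the tool's x, y, z in units of 30 cm (1.0 is 30 cm), a list of three; "turn": the turn about the tool's z in units of 360 degrees (1.0 is 360 degrees). In form: {"linear": [[tx, ty, tz], ...], "turn": [turn, ...]}. A call has 1 to 20 rows; each row is the pose to reach, as a shift and turn from the pose commanded when the call began, along the tool's axes at that moment, turning the shorter way round; what a row does not reach only later rows make up. A row lasts 1/8 s, in which the tool goes at most 62.5 mm and 10.7 degrees, less where a joint would pass 70% of its speed; a pose out of reach is approached as far as the arm can. A call with a number of a shift or a turn outside -1 to 1 is refused whole. A call with a gripper value outside its range is refused whole. "fingers" is the closure, from -1 (fully open) to 1 (shut), so that 0 is half open, set as the call begins (left out, the last holds). The fingers move at their own pace and stop on an object; "force" is the grip in N (left out, the last holds). Time passes only in rows, so rows that repeat a pose let the fingers close. It gives the time, the measured TCP pose, the force, the opening and the grip force at its end, in the units of the state.
- env.state(): the state, without advancing time (a new reading comes with each control period).
- cams.grab_frame(name): name is "scene" or "top" or "wrist"; returns a dict with "color" (480x640x3 uint8, blue, green, red), "fx", "fy", "cx", "cy" (pixels), "extrinsics" (4x4, takes a point from camera to world coordinates); the wrist camera has in their place "tool_from_camera" (4x4, takes a point from camera to tool coordinates, whose origin is the TCP and whose axes are the flange's). Camera axes: x right, y down, z forward; pixel columns grow to the right and rows downward; lengths in mm; the calibration is good to about 2 mm. A picture is of the moment at which its call begins: read the wrist's pose just before it. There is no depth.
- env.job_done(): hands the job in; it is judged then, once.
The state is a dict: "time_s": time; "qpos": joint angles; "qvel": joint speeds; "effort": joint torques, N m; "ee_pos": TCP position; "ee_rot": TCP orientation; "force": force on the tool from outside, world axes, zero at the start; "torque": the same for the moment, N m; "gripper_width": finger opening in mm; "gripper_force": force on a finger pad.
Only numpy, scipy, OpenCV 4.12 (cv2) and the standard library are available. Lean on these libraries where they do the work, as an engineer would, in place of code of your own. Each camera call takes 0.05 s, during which the arm holds its last target. There are 200 camera calls.

## Working session

There is one attempt and no reset: what is moved stays moved. The work goes in short steps, Python scripts to look and compute and a tool call to move; the robot and the scene stay as the last step left them, time stands still between calls to the robot, and variables do not carry over. Pictures are saved under pics/ and viewed, at most 14 in all, crops included, and the job is handed in when it is done.

Besides the shell and the picture viewer there is one more tool, called after "Emit:" as name(argument=value, ...) on one line, values as JSON. step_arm: Moves the arm, as the interface text tells. Its arguments: {"type":"object","properties":{"linear":{"type":"array"},"turn":{"type":"array"},"fingers":{"type":"number"},"force":{"type":"number"}},"required":["linear","turn"]}

```bash
ls; mkdir -p pics
python3 - <<'E'
from workcell import env,cams
import cv2,numpy as np
for n in("top","scene"):
    f=cams.grab_frame(n);cv2.imwrite(f"pics/{n}0.png",f["color"])
    print(n,f["fx"],f["fy"],f["cx"],f["cy"]);print(np.round(f["extrinsics"],3).tolist())
    np.savez(f"{n}.npz",**f)
f=cams.grab_frame("wrist");print(f["fx"],f["cx"],f["cy"],np.round(f["tool_from_camera"],3).tolist())
print(env.state())
E
```

```text
pics
top 587.7953170525661 587.7953170525661 312.31430269309124 228.60049199606405
[[-0.014, -0.995, 0.098, 352.665], [-1.0, 0.014, 0.001, -8.757], [-0.002, -0.098, -0.995, 1375.074], [0.0, 0.0, 0.0, 1.0]]
scene 551.5959441462146 551.5959441462146 319.2669692438273 236.16194834018972
[[-0.633, -0.585, 0.507, -38.975], [-0.774, 0.487, -0.405, 456.646], [-0.01, -0.649, -0.761, 878.608], [0.0, 0.0, 0.0, 1.0]]
335.8332864331865 319.89538942063 234.7883682146091 [[0.001, -0.972, -0.235, 66.673], [1.0, 0.001, 0.0, 0.945], [-0.0, -0.235, 0.972, -159.669], [0.0, 0.0, 0.0, 1.0]]
{'time_s': 0.15, 'qpos': array([-7.43115552e+01,  1.83424989e+01,  8.96884945e+01,  1.29628065e-04,
        7.20443533e+01, -1.14738260e+00]), 'qvel': array([-0.02330949, -0.19340806, -0.14895512, -0.05255028,  0.05260982,
        0.05999229]), 'effort': array([-9.99535746e-05, -4.12772727e+01, -2.32155883e+01,  7.27463281e-02,
        4.34166274e-02, -9.71223153e-05]), 'ee_pos': array([ 166.42908142, -550.01784484,  224.33328516]), 'ee_rot': array([-1.79924671e+02, -1.63200040e-03,  1.68357863e+01]), 'force': array([0.7970587 , 0.55654897, 0.20982148]), 'torque': array([-0.0032155 , -0.0187415 , -0.02490888]), 'gripper_force': 0.0, 'gripper_width': 90.8373663076433}
```

View pics/top0.png

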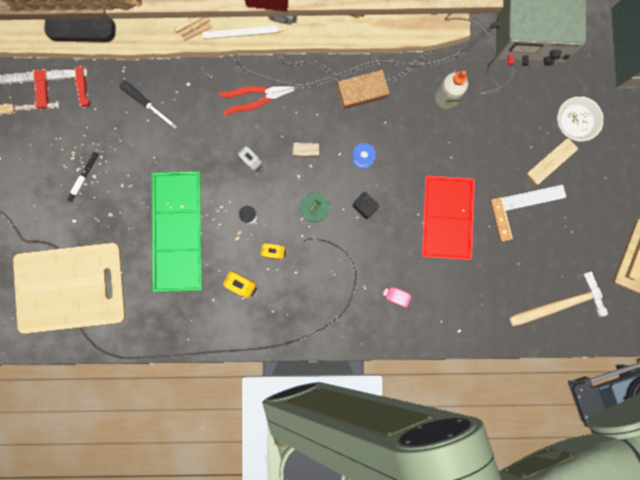

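View pics/scene0.png

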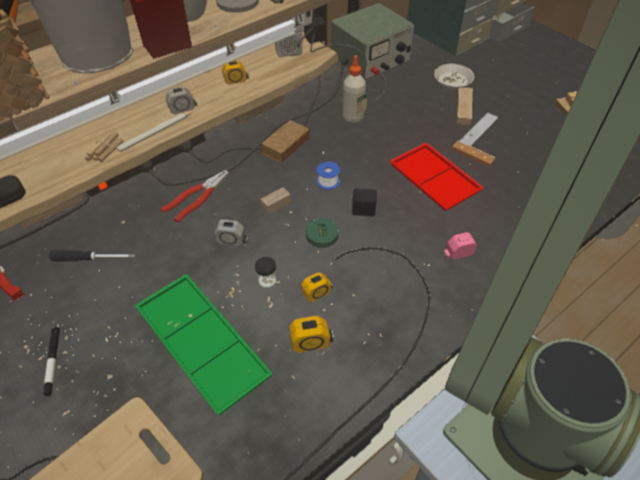

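Top view: yellow candidates are (273,251) small, (239,285) large, plus one on the shelf (scene 234,72); pink at (397,297) is excluded. The small one at (273,251) fits. Other stock: jar (248,214), pine block (306,149), spool (364,155), charger (366,206). To be left alone: grey tape (249,158) and tin (315,207). I'll confirm with an enlarged crop.

```bash
python3 - <<'E'
import cv2
im=cv2.imread("pics/top0.png")
c=im[130:305,220:400]
cv2.imwrite("pics/c1.png",cv2.resize(c,None,fx=3.4,fy=3.4,interpolation=cv2.INTER_CUBIC))
E
cat > h.py <<'E'
import numpy as np
T=dict(np.load("top.npz"))
def ray(u,v,z,f=T,E=None):
    E=f["extrinsics"] if E is None else E
    d=E[:3,:3]@[(u-f["cx"])/f["fx"],(v-f["cy"])/f["fy"],1]
    return (E[:3,3]+d*(z-E[2,3])/d[2])[:2]
E
python3 - <<'E'
from h import *
for n,p,z in [("green corners",(152,172),13),("",(200,172),13),("",(201,291),13),("",(153,291),13),("red",(425,177),13),("",(475,178),13),("",(472,259),13),("",(423,257),13)]: print(n,ray(*p,z).round())
E
```

```text
green corners [625. 368.]
 [624. 255.]
 [345. 251.]
 [347. 362.]
red [ 604. -274.]
 [ 600. -391.]
 [ 410. -376.]
 [ 417. -263.]
```

View pics/c1.png

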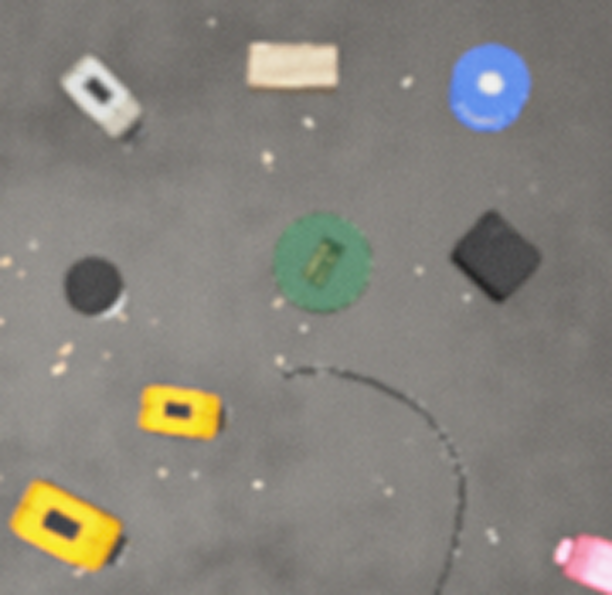

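Crop confirms the target: the smaller yellow tape is at crop (180,412), about 56 mm long, and the larger one is at (67,525). Next I'll compute positions.

Run:
```python
from h import *
import cv2
im=cv2.imread("pics/top0.png").astype(int)
b,g,r=im[...,0],im[...,1],im[...,2]
def rect(m,z,n):
    c=max(cv2.findContours(m.astype(np.uint8),0,1)[0],key=cv2.contourArea)[:,0,:]
    w=np.array([ray(u,v,z) for u,v in c],np.float32)
    print(n,cv2.minAreaRect(w))
m=(r>140)&(g<70)&(b<70);m[:170]=0;m[:,:400]=0;rect(m,10,"red")
m=(g>110)&(r<90)&(b<130);m[:160]=0;m[:,210:]=0;rect(m,10,"green")
m=(r>150)&(g>100)&(b<100);m[:,:255]=0;m[268:]=0;m[:235]=0;m[:,290:]=0;rect(m,45,"yel")
for n,p,z in [("yel",(180,412),48),("pine",(293,65),28),("spool",(490,84),38),("jar",(94,286),54),("charger",(497,251),50)]:
    print(n,ray(220+p[0]/3.4,130+p[1]/3.4,z).round(1))
```

```text
red ((508.95458984375, -324.38665771484375), (109.55767822265625, 185.08291625976562), 85.53878021240234)
green ((486.9811096191406, 310.54534912109375), (278.0765380859375, 111.15811157226562), 1.1536095142364502)
yel ((433.8017272949219, 83.39946746826172), (51.479366302490234, 32.04327392578125), 80.21379852294922)
yel [432.9  82.2]
pine [671.4   4.3]
spool [ 653.9 -129.7]
jar [517.4 138.5]
charger [ 537.6 -130.7]
```

Add to h.py:
```python
from workcell import env,cams
import cv2
def go(*P):
    """Targets (x,y,z,yaw) -> step_arm rows from the present pose."""
    s=env.state();p=s["ee_pos"];a=np.radians(s["ee_rot"][2])
    for x,y,z,w in P:
        d=np.array([x,y,z])-p
        l=[d[0]*np.cos(a)+d[1]*np.sin(a), d[0]*np.sin(a)-d[1]*np.cos(a), -d[2]]
        t=-((w-s["ee_rot"][2]+180)%360-180)/360
        print((x,y,z,w),np.round(np.array(l)/300,3).tolist(),round(t,4),"rows",round(max(np.linalg.norm(d)/62.5,abs(t)*360/10.7),1))
def wrist(name,crop=None,k=1):
    s=env.state();f=cams.grab_frame("wrist")
    from scipy.spatial.transform import Rotation as R
    M=np.eye(4);M[:3,:3]=R.from_euler("xyz",s["ee_rot"],degrees=True).as_matrix();M[:3,3]=s["ee_pos"]
    f["extrinsics"]=M@f["tool_from_camera"];np.savez("w.npz",**f)
    c=f["color"]
    if crop: u0,v0,u1,v1=crop;c=c[v0:v1,u0:u1]
    cv2.imwrite(f"pics/{name}.png",cv2.resize(c,None,fx=k,fy=k,interpolation=cv2.INTER_CUBIC))
    print(s["time_s"],s["ee_pos"].round(1),s["ee_rot"].round(1))
```

```text
(no output)
```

Emit:
step_arm(linear=[[0.715,-0.829,0],[0.715,-0.829,0],[0.715,-0.829,0],[0.715,-0.829,0],[0.715,-0.829,0],[0.715,-0.829,0]], turn=[-0.092,-0.092,-0.092,-0.092,-0.092,-0.092], fingers=-1, force=20)

```text
time_s: 0.9
ee_pos: [300.2, -247.1, 224.9]
ee_rot: [-180.0, -0.0, 50.2]
force: [-0.4, -1.1, 0.1]
gripper_width: 91.2
gripper_force: 0.0
```

```bash
python3 -c "
from h import *
go((500,20,230,83))"
```

```text
(500, 20, 230, 83) [1.11, -0.059, -0.017] -0.0912 rows 5.3
```

Emit:
step_arm(linear=[[0.99,-0.059,0],[0.99,-0.059,0],[0.99,-0.059,0],[0.99,-0.059,0],[0.99,-0.059,0],[0.99,-0.059,0]], turn=[-0.0912,-0.0912,-0.0912,-0.0912,-0.0912,-0.0912])

```text
time_s: 1.65
ee_pos: [478.7, -9.2, 224.4]
ee_rot: [-180.0, -0.0, 83.0]
force: [0.0, -0.3, -1.1]
gripper_width: 91.3
gripper_force: 0.0
```

```bash
python3 -c "
from h import *
wrist('w1')
f=dict(np.load('w.npz'));E=np.linalg.inv(f['extrinsics'])
for n,x,y,z in [('yel',433,82,48),('pine',671,4,28),('spool',654,-130,38),('jar',517,138,54),('char',537,-130,50)]:
    c=E@[x,y,z,1];print(n,f['fx']*c[0]/c[2]+f['cx'],f['fy']*c[1]/c[2]+f['cy'])
"
```

```text
1.65 [478.7  -9.2 224.4] [-180.   -0.   83.]
yel 260.0192644459738 132.34887629047975
pine 499.03268618319527 181.94170712519795
spool 487.82688184785394 304.72779870480866
jar 341.3705470343506 55.34802095131849
char 385.26084746395077 321.44875513662896
```

View pics/w1.png

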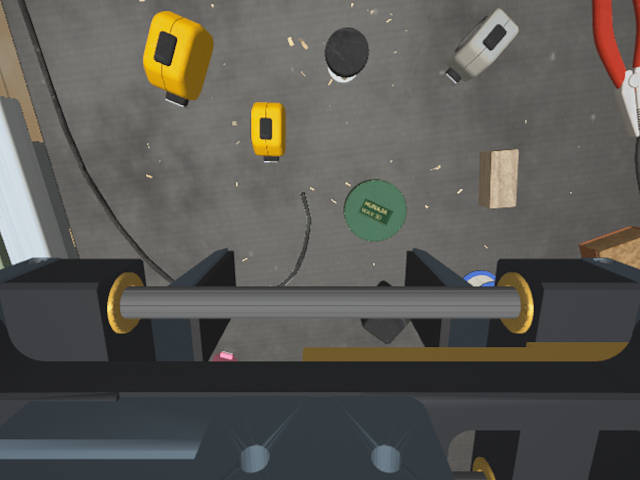

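```bash
python3 -c "
from h import *
f=dict(np.load('w.npz'))
for n,p,z in [('yel',(268,129),46),('yel black label',(265,128),48),('yt',(267,102),46),('yb',(268,157),46),('jar',(347,51),54),('pine',(505,179),28),('p1',(490,151),28),('p2',(490,208),28),('p3',(518,150),28),('p4',(517,206),28)]: print(n,ray(*p,z,f).round(1))
wrist('w1b')
im=cv2.imread('pics/w1b.png');a=cv2.resize(im[90:170,225:310],None,fx=4.5,fy=4.5,interpolation=2);b=cv2.resize(im[140:220,460:545],None,fx=4.5,fy=4.5,interpolation=2)
cv2.imwrite('pics/c2.png',np.hstack([a,b]))
go((436,83,140,83))
"
```

```text
yel [440.8  84.3]
yel black label [438.4  85.4]
yt [443.7 108.5]
yb [436.7  58.3]
jar [522.4 140.9]
pine [677.2   6.3]
p1 [661.6  36.9]
p2 [661.5 -22.7]
p3 [690.2  34.5]
p4 [690.2 -24. ]
1.7 [477.5 -10.5 224.4] [-179.9    0.    82.9]
(436, 83, 140, 83) [0.295, -0.174, 0.282] -0.0004 rows 2.1
```

View pics/c2.png

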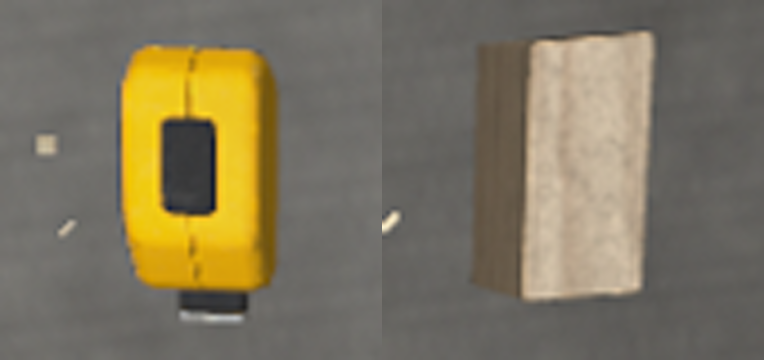

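```bash
python3 -c "
from h import *
f=dict(np.load('w.npz'))
for n,p,z in [('yel',(267.4,127),48),('pine',(505.3,176.9),28),('s1',(267.2,101),47),('s2',(268.5,153.5),47)]: print(n,ray(*p,z,f).round(1))
"
```

```text
yel [439.5  84.5]
pine [675.9   6.7]
s1 [442.9 107.8]
s2 [436.5  60.1]
```

```bash
python3 -c "
from h import *
go((437.5,83.5,90,82.4),(437.5,83.5,27,82.4))
"
```

```text
(437.5, 83.5, 90, 82.4) [0.298, -0.169, 0.448] 0.0013 rows 2.7
(437.5, 83.5, 27, 82.4) [0.298, -0.169, 0.658] 0.0013 rows 3.6
```

Emit:
step_arm(linear=[[0.298,-0.169,0.448],[0.298,-0.169,0.448],[0.298,-0.169,0.448],[0.298,-0.169,0.448],[0.298,-0.169,0.56],[0.298,-0.169,0.62],[0.298,-0.169,0.658],[0.298,-0.169,0.658],[0.298,-0.169,0.658]], turn=[0.0013,0.0013,0.0013,0.0013,0.0013,0.0013,0.0013,0.0013,0.0013], fingers=-0.4)

```text
time_s: 2.88
ee_pos: [439.2, 83.3, 28.5]
ee_rot: [179.9, -0.0, 82.3]
force: [-0.1, 0.2, 1.2]
gripper_width: 64.2
gripper_force: 0.0
```

Emit:
step_arm(linear=[[0,0,0],[0,0,0],[0,0,0],[0,0,0],[0,0,0],[0,0,0],[0,0,-0.1],[0,0,-0.25],[0,0,-0.25]], turn=[0,0,0,0,0,0,0,0,0], fingers=1, force=20)

```text
time_s: 4.0
ee_pos: [440.7, 84.0, 105.0]
ee_rot: [179.6, -0.1, 82.3]
force: [0.3, -0.3, -2.4]
gripper_width: 30.0
gripper_force: 20.0
```

```bash
python3 -c "
from h import *
go((470,-110,100,84),(464,-321,100,85.5),(464,-321,34,85.5))
"
```

```text
(470, -110, 100, 84) [-0.628, 0.183, 0.017] -0.0047 rows 3.1
(464, -321, 100, 85.5) [-1.327, 0.257, 0.017] -0.0088 rows 6.5
(464, -321, 34, 85.5) [-1.327, 0.257, 0.237] -0.0088 rows 6.6
```

Emit:
step_arm(linear=[[-0.95,0.22,-0.25],[-0.95,0.22,-0.25],[-0.95,0.22,-0.25],[-0.95,0.22,-0.25],[-0.95,0.22,-0.25],[-0.95,0.22,-0.25]], turn=[-0.0088,-0.0088,-0.0088,-0.0088,-0.0088,-0.0088])

```text
time_s: 4.75
ee_pos: [465.9, -210.9, 176.7]
ee_rot: [180.0, 0.1, 85.2]
force: [-1.2, 0.4, -2.0]
gripper_width: 30.0
gripper_force: 20.0
```

```bash
python3 -c "
from h import *
go((500,-430,180,85.5))
"
```

```text
(500, -430, 180, 85.5) [-0.718, 0.174, -0.011] -0.0008 rows 3.5
```

Emit:
step_arm(linear=[[-0.718,0.174,-0.03],[-0.718,0.174,-0.03],[-0.718,0.174,-0.03],[-0.718,0.174,-0.03],[-0.718,0.174,-0.03],[-0.718,0.174,-0.03]], turn=[0,0,0,0,0,0])

```text
time_s: 5.5
ee_pos: [500.2, -424.5, 184.8]
ee_rot: [-179.8, -0.2, 85.5]
force: [-0.3, 0.8, -1.7]
gripper_width: 30.2
gripper_force: 20.0
```

```bash
python3 -c "
from h import *
wrist('w2')
f=dict(np.load('w.npz'));im=f['color'].astype(int)
m=((im[...,2]>130)&(im[...,1]<80)&(im[...,0]<80)).astype(np.uint8)
c=max(cv2.findContours(m,0,1)[0],key=cv2.contourArea)[:,0,:]
print(cv2.boundingRect(c))
w=np.array([ray(u,v,13,f) for u,v in c],np.float32);print(cv2.minAreaRect(w))
"
```

```text
5.5 [ 500.2 -424.5  184.8] [-179.8   -0.2   85.5]
(220, 49, 210, 127)
((512.7103271484375, -324.09869384765625), (111.49632263183594, 188.76576232910156), 85.57591247558594)
```

View pics/w2.png

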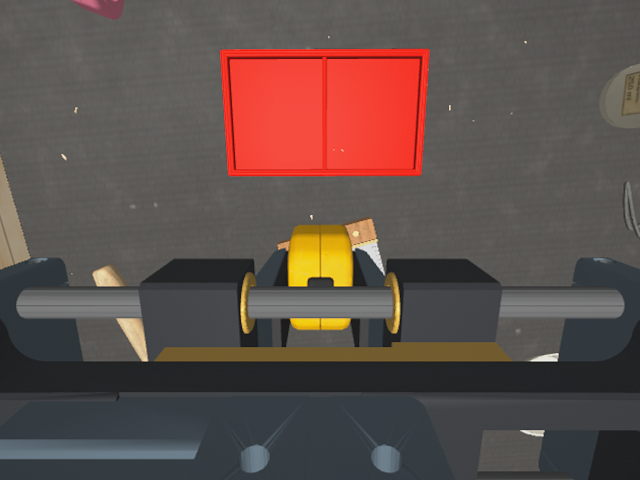

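The wrist view shows the tape held between the fingers at (320,277). The red tray spans (222–429, 49–176), with its centre at (512.7, -324) and an angle of -4.4°.

```bash
python3 -c "
from h import *
go((467.7,-320.6,90,85.6),(467.7,-320.6,45,85.6),(467.7,-320.6,32,85.6))
"
```

```text
(467.7, -320.6, 90, 85.6) [0.337, -0.135, 0.318] -0.0001 rows 2.3
(467.7, -320.6, 45, 85.6) [0.337, -0.135, 0.468] -0.0001 rows 2.8
(467.7, -320.6, 32, 85.6) [0.337, -0.135, 0.511] -0.0001 rows 3.0
```

Emit:
step_arm(linear=[[0.337,-0.135,0.2],[0.337,-0.135,0.318],[0.337,-0.135,0.318],[0.337,-0.135,0.318],[0.337,-0.135,0.4],[0.337,-0.135,0.46],[0.337,-0.135,0.485],[0.337,-0.135,0.495],[0.337,-0.135,0.505],[0.337,-0.135,0.505],[0.337,-0.135,0.505]], turn=[0,0,0,0,0,0,0,0,0,0,0])

```text
time_s: 6.92
ee_pos: [468.5, -322.7, 35.4]
ee_rot: [180.0, 0.0, 85.5]
force: [0.1, -0.3, -3.2]
gripper_width: 30.1
gripper_force: 20.0
```

```bash
python3 -c "
from h import *
go((467.7,-320.6,31,85.6))
"
```

```text
(467.7, -320.6, 31, 85.6) [0.007, -0.003, 0.015] -0.0003 rows 0.1
```

Emit:
step_arm(linear=[[0.006,-0.003,0.006],[0.006,-0.003,0.01],[0.006,-0.003,0.012],[0.006,-0.003,0.012]], turn=[0,0,0,0])

```text
time_s: 7.42
ee_pos: [467.4, -320.6, 31.6]
ee_rot: [-180.0, -0.0, 85.5]
force: [-0.5, 1.2, 0.2]
gripper_width: 30.1
gripper_force: 20.0
```

Emit:
step_arm(linear=[[0,0,0],[0,0,0],[0,0,0],[0,0,-0.1],[0,0,-0.3],[0,0,-0.4]], turn=[0,0,0,0,0,0], fingers=-0.2)

```text
time_s: 8.18
ee_pos: [468.6, -321.5, 154.6]
ee_rot: [179.8, 0.1, 85.5]
force: [0.8, -0.0, -0.4]
gripper_width: 54.8
gripper_force: 0.0
```

```bash
python3 -c "
from h import *
go((610,-80,140,88),(676,6.5,90,90),(676,6.5,23,90))
"
```

```text
(610, -80, 140, 88) [0.84, 0.406, 0.049] -0.007 rows 4.5
(676, 6.5, 90, 90) [1.144, 0.603, 0.215] -0.0126 rows 6.3
(676, 6.5, 23, 90) [1.144, 0.603, 0.439] -0.0126 rows 6.6
```

Emit:
step_arm(linear=[[0.84,0.406,0.0],[0.84,0.406,0.0],[0.84,0.406,0.0],[0.84,0.406,0.0],[0.84,0.406,0.0],[0.84,0.406,0.0]], turn=[-0.0126,-0.0126,-0.0126,-0.0126,-0.0126,-0.0126])

```text
time_s: 8.93
ee_pos: [609.6, -77.1, 151.2]
ee_rot: [180.0, 0.0, 90.2]
force: [-1.1, 0.7, -0.2]
gripper_width: 54.7
gripper_force: 0.0
```

```bash
python3 -c "
from h import *
go((676,6.5,90,90),(676,6.5,23,90))
wrist('w3')
"
```

```text
(676, 6.5, 90, 90) [0.278, 0.222, 0.204] 0.0006 rows 2.0
(676, 6.5, 23, 90) [0.278, 0.222, 0.427] 0.0006 rows 2.7
8.925 [609.6 -77.1 151.2] [180.    0.   90.2]
```

View pics/w3.png

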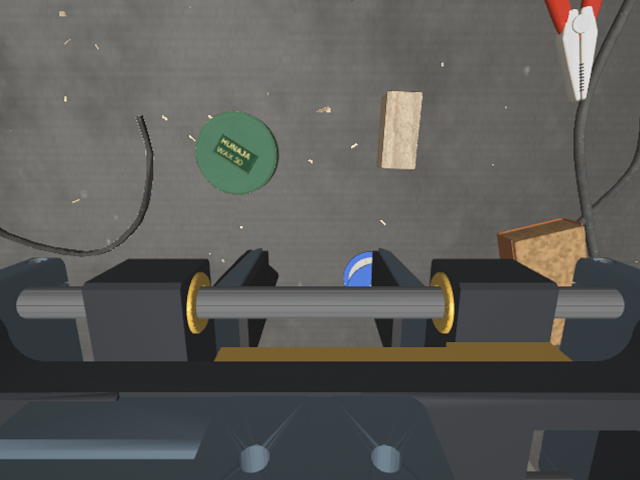

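Pine top corners are at (388,92), (422,93), (415,169) and (382,168), so its long axis lies at about 85°.

```bash
python3 -c "
from h import *
f=dict(np.load('w.npz'));x,y=ray(401.7,130.3,28,f);print(x,y)
go((x,y,90,85.5),(x,y,23,85.5))
"
```

```text
676.1954017660034 6.531993888456416
(np.float64(676.1954017660034), np.float64(6.531993888456416), 90, 85.5) [0.283, 0.225, 0.204] 0.0129 rows 2.0
(np.float64(676.1954017660034), np.float64(6.531993888456416), 23, 85.5) [0.283, 0.225, 0.427] 0.0129 rows 2.7
```

Emit:
step_arm(linear=[[0.283,0.225,0.1],[0.283,0.225,0.2],[0.283,0.225,0.2],[0.283,0.225,0.28],[0.283,0.225,0.36],[0.283,0.225,0.4],[0.283,0.225,0.423],[0.283,0.225,0.423],[0.283,0.225,0.423]], turn=[0.013,0.013,0.013,0.013,0.013,0.013,0.013,0.013,0.013])

```text
time_s: 10.1
ee_pos: [676.8, 5.7, 25.5]
ee_rot: [179.9, 0.0, 85.3]
force: [0.5, 0.2, 0.1]
gripper_width: 54.7
gripper_force: 0.0
```

Emit:
step_arm(linear=[[0,0,0],[0,0,0],[0,0,0],[0,0,0],[0,0,0],[0,0,-0.1],[0,0,-0.25],[0,0,-0.25]], turn=[0,0,0,0,0,0,0,0], fingers=1, force=12)

```text
time_s: 11.1
ee_pos: [678.9, 5.8, 103.7]
ee_rot: [179.5, -0.0, 85.3]
force: [0.4, -0.2, -0.2]
gripper_width: 28.1
gripper_force: 12.0
```

```bash
python3 -c "
from h import *
go((620,-130,100,85.6),(557.5,-327.5,80,85.6),(557.5,-327.5,27,85.6))
"
```

```text
(620, -130, 100, 85.6) [-0.467, -0.159, 0.012] -0.0007 rows 2.4
(557.5, -327.5, 80, 85.6) [-1.14, -0.313, 0.079] -0.0007 rows 5.7
(557.5, -327.5, 27, 85.6) [-1.14, -0.313, 0.256] -0.0007 rows 5.8
```

Emit:
step_arm(linear=[[-0.95,-0.26,0],[-0.95,-0.26,0],[-0.95,-0.26,0],[-0.95,-0.26,0],[-0.95,-0.26,0],[-0.95,-0.26,0]], turn=[0,0,0,0,0,0])

```text
time_s: 11.85
ee_pos: [573.5, -274.6, 98.4]
ee_rot: [-179.9, -0.0, 85.1]
force: [-0.3, 1.0, -0.4]
gripper_width: 27.8
gripper_force: 12.0
```

```bash
python3 -c "
from h import *
go((557.5,-327.5,80,85.6),(557.5,-327.5,27.5,85.6))
"
```

```text
(557.5, -327.5, 80, 85.6) [-0.18, -0.038, 0.061] -0.0015 rows 0.9
(557.5, -327.5, 27.5, 85.6) [-0.18, -0.038, 0.236] -0.0015 rows 1.4
```

Emit:
step_arm(linear=[[-0.18,-0.038,0.06],[-0.18,-0.038,0.06],[-0.18,-0.038,0.12],[-0.18,-0.038,0.18],[-0.18,-0.038,0.21],[-0.18,-0.038,0.225],[-0.18,-0.038,0.23],[-0.18,-0.038,0.233],[-0.18,-0.038,0.235],[-0.18,-0.038,0.235]], turn=[-0.0015,-0.0015,-0.0015,-0.0015,-0.0015,-0.0015,-0.0015,-0.0015,-0.0015,-0.0015])

```text
time_s: 13.1
ee_pos: [559.7, -324.9, 29.3]
ee_rot: [180.0, 0.0, 85.9]
force: [0.1, -0.3, 0.2]
gripper_width: 28.2
gripper_force: 12.0
```

Emit:
step_arm(linear=[[-0.006,-0.007,0],[-0.006,-0.007,0.004],[-0.006,-0.007,0.005],[-0.006,-0.007,0.005]], turn=[0,0,0,0])

```text
time_s: 13.6
ee_pos: [557.2, -326.7, 28.7]
ee_rot: [180.0, 0.0, 85.9]
force: [-2.2, -0.4, 5.3]
gripper_width: 27.9
gripper_force: 12.0
```

Emit:
step_arm(linear=[[0,0,0],[0,0,0],[0,0,-0.02],[0,0,-0.2],[0.32,0.11,-0.4],[0.32,0.11,-0.5],[0.32,0.11,-0.5],[0.32,0.11,-0.5],[0.32,0.11,-0.5]], turn=[0,0,0,0,0,0,0,0,0], fingers=-0.4)

```text
time_s: 14.72
ee_pos: [595.8, -233.6, 175.7]
ee_rot: [-179.8, -0.0, 85.8]
force: [-0.0, 0.1, -0.3]
gripper_width: 63.8
gripper_force: 0.0
```

```bash
python3 -c "
from h import *
wrist('w4')"
```

```text
14.725 [ 595.8 -233.6  175.7] [-179.8   -0.    85.8]
```

View pics/w4.png

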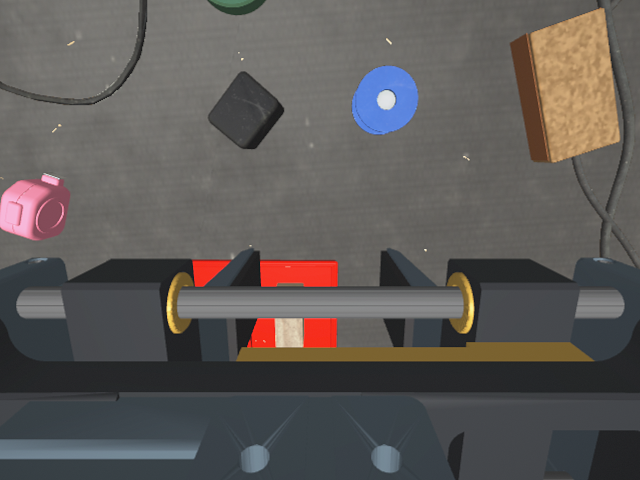

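```bash
python3 -c "
import cv2
im=cv2.imread('pics/w4.png')[60:160,200:430]
im=cv2.convertScaleAbs(im,alpha=1.8,beta=10)
cv2.imwrite('pics/c4.png',cv2.resize(im,None,fx=3.4,fy=3.4,interpolation=2))"
```

```text
(no output)
```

View pics/c4.png

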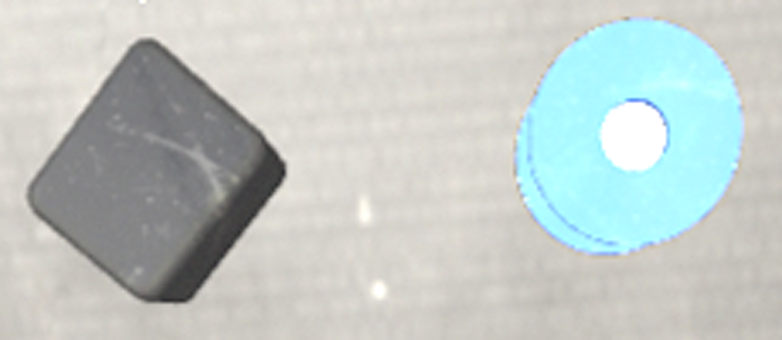

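```bash
python3 -c "
from h import *
f=dict(np.load('w.npz'))
P=lambda u,v,z:ray(200+u/3.4,60+v/3.4,z,f)
t,r,b,l=[P(*p,50) for p in [(147,38),(265,145),(150,297),(28,190)]]
print(P(147.5,167.5,50),np.linalg.norm(r-t),np.linalg.norm(b-r))
for d in (b-r,l-t,r-t,b-l): print(np.degrees(np.arctan2(d[1],d[0])))
print('spool',P(636,134,38))
"
```

```text
[ 542.47925406 -129.68361717] 35.18469461327617 45.02867546485241
-134.00750998820803
-136.2938738333413
-45.280747180331446
-45.74982159942972
spool [ 659.91508575 -129.0271551 ]
```

```bash
python3 -c "
from h import *
go((542.5,-129.7,100,45),(542.5,-129.7,25.5,45))
"
```

```text
(542.5, -129.7, 100, 45) [0.333, -0.203, 0.252] 0.1134 rows 3.8
(542.5, -129.7, 25.5, 45) [0.333, -0.203, 0.5] 0.1134 rows 3.8
```

Emit:
step_arm(linear=[[0.333,-0.203,0.1],[0.333,-0.203,0.2],[0.333,-0.203,0.252],[0.333,-0.203,0.252],[0.333,-0.203,0.252],[0.333,-0.203,0.36],[0.333,-0.203,0.44],[0.333,-0.203,0.48],[0.333,-0.203,0.497],[0.333,-0.203,0.497],[0.333,-0.203,0.497]], turn=[0.1134,0.1134,0.1134,0.1134,0.1134,0.1134,0.1134,0.1134,0.1134,0.1134,0.1134])

```text
time_s: 16.15
ee_pos: [544.3, -129.2, 29.3]
ee_rot: [179.9, -0.0, 45.1]
force: [-0.4, 0.1, -0.1]
gripper_width: 63.9
gripper_force: 0.0
```

Emit:
step_arm(linear=[[0,0,0],[0,0,0],[0,0,0],[0,0,0],[0,0,0],[0,0,-0.1],[0,0,-0.3],[0,0,-0.3]], turn=[0,0,0,0,0,0,0,0], fingers=1, force=20)

```text
time_s: 17.15
ee_pos: [546.9, -130.0, 122.7]
ee_rot: [179.5, -0.3, 45.1]
force: [0.8, -0.4, -1.4]
gripper_width: 39.7
gripper_force: 20.0
```

```bash
python3 -c "
from h import *
go((490,20,130,91.5),(490,200,180,91.5))
"
```

```text
(490, 20, 130, 91.5) [0.22, -0.487, -0.024] -0.129 rows 4.3
(490, 200, 180, 91.5) [0.645, -0.911, -0.191] -0.129 rows 5.4
```

Emit:
step_arm(linear=[[0.645,-0.911,-0.19],[0.645,-0.911,-0.19],[0.645,-0.911,-0.19],[0.645,-0.911,-0.19],[0.645,-0.911,-0.19],[0.645,-0.911,-0.19],[0.645,-0.911,-0.19],[0.645,-0.911,-0.19],[0.645,-0.911,-0.19]], turn=[-0.129,-0.129,-0.129,-0.129,-0.129,-0.129,-0.129,-0.129,-0.129])

```text
time_s: 18.27
ee_pos: [486.8, 199.8, 174.7]
ee_rot: [-179.9, 0.1, 91.4]
force: [-0.3, -0.2, -1.5]
gripper_width: 40.0
gripper_force: 20.0
```

```bash
python3 -c "
from h import *
wrist('w5')
f=dict(np.load('w.npz'));im=f['color'].astype(int)
m=((im[...,1]>110)&(im[...,2]<90)&(im[...,0]<130)).astype(np.uint8)
c=max(cv2.findContours(m,0,1)[0],key=cv2.contourArea)[:,0,:]
print(cv2.boundingRect(c))
w=np.array([ray(u,v,13,f) for u,v in c],np.float32);print(cv2.minAreaRect(w))
"
```

```text
18.275 [486.8 199.8 174.7] [-1.799e+02  1.000e-01  9.140e+01]
(165, 31, 323, 135)
((489.9574890136719, 310.61383056640625), (278.267333984375, 112.45228576660156), 1.0678796768188477)
```

View pics/w5.png

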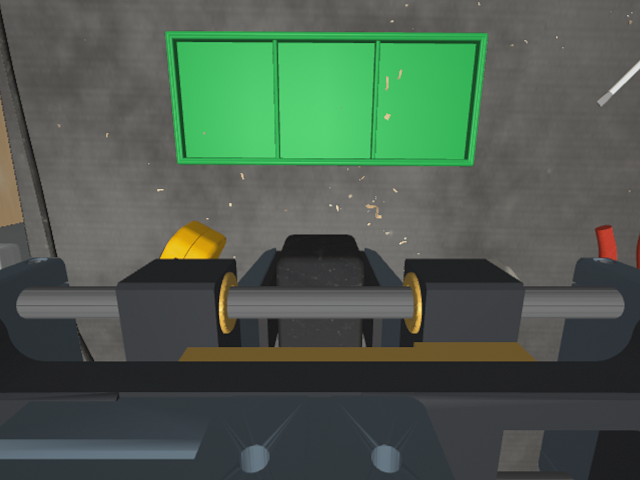

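Wrist view: the charger is held at (320,290). The green tray is at (166–487, 33–165), centre (490, 310.6), angle 1.1°.

```bash
python3 -c "
from h import *
go((400,309,80,91.1),(400,309,31,91.1))
"
```

```text
(400, 309, 80, 91.1) [0.371, -0.281, 0.316] 0.0008 rows 2.7
(400, 309, 31, 91.1) [0.371, -0.281, 0.48] 0.0008 rows 3.2
```

Emit:
step_arm(linear=[[0.371,-0.281,0.15],[0.371,-0.281,0.3],[0.371,-0.281,0.31],[0.371,-0.281,0.31],[0.371,-0.281,0.38],[0.371,-0.281,0.43],[0.371,-0.281,0.455],[0.371,-0.281,0.463],[0.371,-0.281,0.468],[0.371,-0.281,0.468],[0.371,-0.281,0.468]], turn=[0,0,0,0,0,0,0,0,0,0,0])

```text
time_s: 19.7
ee_pos: [399.8, 310.3, 35.3]
ee_rot: [180.0, -0.0, 91.5]
force: [-0.5, 0.1, -1.2]
gripper_width: 40.1
gripper_force: 20.0
```

Emit:
step_arm(linear=[[-0.003,0,0.006],[-0.003,0,0.012],[-0.003,0,0.014],[-0.003,0,0.014],[-0.003,0,0.014]], turn=[0,0,0,0,0])

```text
time_s: 20.32
ee_pos: [399.8, 309.2, 32.6]
ee_rot: [180.0, -0.0, 91.5]
force: [-2.8, -2.5, 14.6]
gripper_width: 39.7
gripper_force: 20.0
```

Emit:
step_arm(linear=[[0,0,0],[0,0,0],[0,0,-0.01],[0,0,-0.15],[0,0,-0.3],[0,0,-0.4],[0,0,-0.4]], turn=[0,0,0,0,0,0,0], fingers=-0.4)

```text
time_s: 21.2
ee_pos: [401.0, 310.1, 153.1]
ee_rot: [179.7, -0.2, 91.5]
force: [-0.0, 0.6, -0.4]
gripper_width: 63.5
gripper_force: 0.0
```

```bash
python3 -c "
from h import *
go((521.5,141,120,90),(521.5,141,48,90))
"
```

```text
(521.5, 141, 120, 90) [-0.574, 0.387, 0.11] 0.0042 rows 3.4
(521.5, 141, 48, 90) [-0.574, 0.387, 0.35] 0.0042 rows 3.7
```

Emit:
step_arm(linear=[[-0.574,0.387,0.1],[-0.574,0.387,0.1],[-0.574,0.387,0.1],[-0.574,0.387,0.1],[-0.574,0.387,0.1],[-0.574,0.387,0.2],[-0.574,0.387,0.28],[-0.574,0.387,0.33],[-0.574,0.387,0.344],[-0.574,0.387,0.344],[-0.574,0.387,0.344]], turn=[0.004,0.004,0.004,0.004,0.004,0.004,0.004,0.004,0.004,0.004,0.004], fingers=-0.5)

```text
time_s: 22.58
ee_pos: [520.8, 140.3, 48.4]
ee_rot: [179.9, -0.0, 90.1]
force: [0.6, 0.2, 0.6]
gripper_width: 68.5
gripper_force: 0.0
```

```bash
python3 -c "
from h import *
wrist('w6',(160,160,480,400),2)
go((521.5,141,48,90))
"
```

```text
22.575 [520.8 140.3  48.4] [179.9  -0.   90.1]
(521.5, 141, 48, 90) [0.002, 0.002, 0.001] 0.0002 rows 0.0
```

View pics/w6.png

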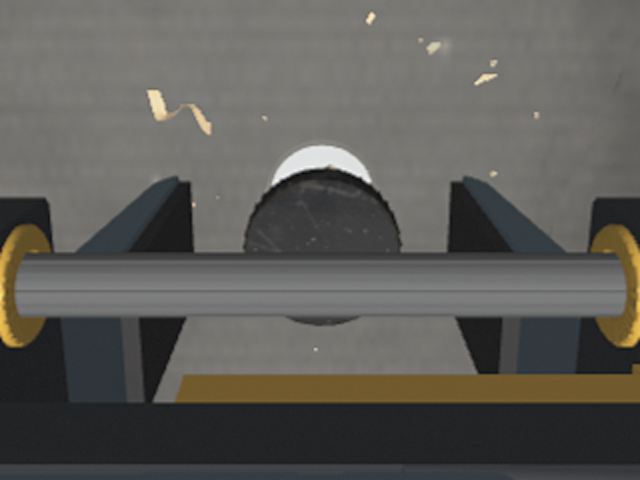

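Cap is between the fingers, centred in the crop at about (322,246), which is pixel (321,283).

```bash
python3 -c "
from h import *
f=dict(np.load('w.npz'));print(ray(321,283,54,f))
"
```

```text
[522.35003594 143.97714152]
```

Emit:
step_arm(linear=[[0,0,0],[0,0,0],[0,0,0],[0,0,0],[0,0,0],[0,0,-0.1],[0,0,-0.25],[0,0,-0.25]], turn=[0,0,0,0,0,0,0,0], fingers=1, force=15)

```text
time_s: 23.62
ee_pos: [522.5, 140.6, 125.8]
ee_rot: [179.6, -0.1, 90.1]
force: [1.0, -0.4, -0.1]
gripper_width: 37.9
gripper_force: 15.0
```

```bash
python3 -c "
from h import *
go((490,310.6,120,91),(490,310.6,52,91))
"
```

```text
(490, 310.6, 120, 91) [0.567, -0.108, 0.019] -0.0026 rows 2.8
(490, 310.6, 52, 91) [0.567, -0.108, 0.246] -0.0026 rows 3.0
```

Emit:
step_arm(linear=[[0.557,-0.108,0.02],[0.557,-0.108,0.02],[0.557,-0.108,0.02],[0.557,-0.108,0.02],[0.557,-0.108,0.08],[0.557,-0.108,0.16],[0.557,-0.108,0.21],[0.557,-0.108,0.23],[0.557,-0.108,0.235],[0.557,-0.108,0.24],[0.557,-0.108,0.24],[0.557,-0.108,0.24]], turn=[-0.0026,-0.0026,-0.0026,-0.0026,-0.0026,-0.0026,-0.0026,-0.0026,-0.0026,-0.0026,-0.0026,-0.0026])

```text
time_s: 25.12
ee_pos: [488.2, 307.4, 51.6]
ee_rot: [179.9, -0.0, 91.0]
force: [-0.9, -0.5, 4.8]
gripper_width: 37.8
gripper_force: 15.0
```

Emit:
step_arm(linear=[[0,0,0],[0,0,0],[0,0,-0.01],[0,0,-0.15],[0,0,-0.3],[0,0,-0.35],[0,0,-0.35]], turn=[0,0,0,0,0,0,0], fingers=-0.4)

```text
time_s: 26.0
ee_pos: [487.9, 307.3, 156.0]
ee_rot: [179.9, -0.0, 91.0]
force: [0.6, -0.4, 0.2]
gripper_width: 64.0
gripper_force: 0.0
```

Emit:
step_arm(linear=[[-0.9,0.35,0],[-0.9,0.35,0],[-0.9,0.35,0],[-0.9,0.35,0],[-0.9,0.35,0],[-0.9,0.35,0]], turn=[0,0,0,0,0,0], fingers=-0.65)

```text
time_s: 26.75
ee_pos: [597.0, 36.3, 153.0]
ee_rot: [-179.8, 0.0, 90.8]
force: [-0.1, 0.7, 0.1]
gripper_width: 75.2
gripper_force: 0.0
```

```bash
python3 -c "
from h import *
go((659.9,-129,90,86),(659.9,-129,24,86))
"
```

```text
(659.9, -129, 90, 86) [-0.554, 0.202, 0.21] 0.0132 rows 3.0
(659.9, -129, 24, 86) [-0.554, 0.202, 0.43] 0.0132 rows 3.5
```

Emit:
step_arm(linear=[[-0.554,0.202,0.0],[-0.554,0.202,0.1],[-0.554,0.202,0.2],[-0.554,0.202,0.2],[-0.554,0.202,0.2],[-0.554,0.202,0.3],[-0.554,0.202,0.37],[-0.554,0.202,0.41],[-0.554,0.202,0.425],[-0.554,0.202,0.425],[-0.554,0.202,0.425]], turn=[0.013,0.013,0.013,0.013,0.013,0.013,0.013,0.013,0.013,0.013,0.013])

```text
time_s: 28.12
ee_pos: [661.5, -126.1, 29.2]
ee_rot: [179.9, 0.0, 86.3]
force: [-0.0, -0.8, -0.8]
gripper_width: 75.5
gripper_force: 0.0
```

```bash
python3 -c "
from h import *
wrist('w7',(160,160,480,400),2)
"
```

```text
28.125 [ 661.5 -126.1   29.2] [179.9   0.   86.3]
```

View pics/w7.png

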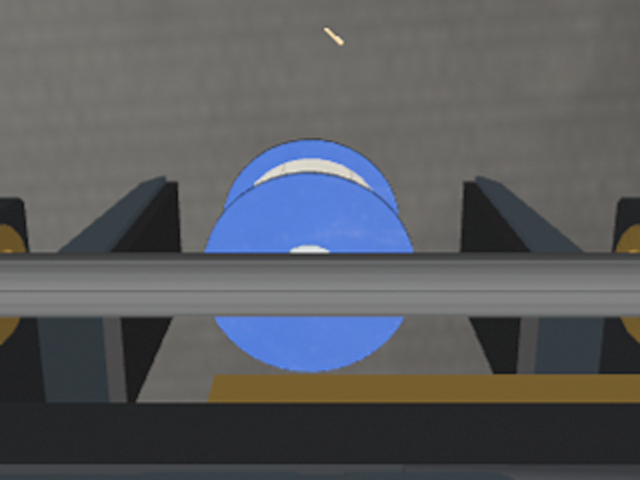

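Spool is between the fingers, its top flange centred in the crop at (309,272), which is pixel (314.5,296).

```bash
python3 -c "
from h import *
f=dict(np.load('w.npz'));x,y=ray(314.5,296,38,f);print(x,y)
go((x,y,25,86.3))
"
```

```text
659.7951131665241 -127.7034515067161
(np.float64(659.7951131665241), np.float64(-127.7034515067161), 25, 86.3) [-0.005, -0.005, 0.014] 0.0 rows 0.1
```

Emit:
step_arm(linear=[[-0.004,-0.005,0.01],[-0.004,-0.005,0.01]], turn=[0,0])

```text
time_s: 28.42
ee_pos: [658.9, -127.4, 25.0]
ee_rot: [-180.0, 0.0, 86.3]
force: [1.0, -0.3, -0.1]
gripper_width: 75.0
gripper_force: 0.0
```

Emit:
step_arm(linear=[[0,0,0],[0,0,0],[0,0,0],[0,0,0],[0,0,-0.01],[0,0,-0.1],[0,0,-0.3],[0,0,-0.3]], turn=[0,0,0,0,0,0,0,0], fingers=1, force=20)

```text
time_s: 29.42
ee_pos: [662.7, -127.9, 120.7]
ee_rot: [179.4, 0.1, 86.3]
force: [0.4, -0.1, -2.2]
gripper_width: 51.9
gripper_force: 20.0
```

```bash
python3 -c "
from h import *
go((610,120,120,90),(580,312.3,120,91),(580,312.3,52,91))
"
```

```text
(610, 120, 120, 90) [0.813, -0.228, 0.002] -0.0102 rows 4.1
(580, 312.3, 120, 91) [1.447, -0.369, 0.002] -0.013 rows 7.2
(580, 312.3, 52, 91) [1.447, -0.369, 0.229] -0.013 rows 7.3
```

Emit:
step_arm(linear=[[0.9,-0.24,-0.05],[0.9,-0.24,-0.05],[0.9,-0.24,-0.05],[0.9,-0.24,-0.05],[0.9,-0.24,-0.05]], turn=[-0.013,-0.013,-0.013,-0.013,-0.013])

```text
time_s: 30.05
ee_pos: [602.9, 149.9, 128.8]
ee_rot: [-179.8, -0.0, 91.2]
force: [-0.3, -0.4, -2.4]
gripper_width: 51.5
gripper_force: 20.0
```

```bash
python3 -c "
from h import *
go((580,312,80,91),(580,312,29,91))
"
```

```text
(580, 312, 80, 91) [0.542, -0.065, 0.163] 0.0004 rows 2.7
(580, 312, 29, 91) [0.542, -0.065, 0.333] 0.0004 rows 3.1
```

Emit:
step_arm(linear=[[0.542,-0.065,0.05],[0.542,-0.065,0.1],[0.542,-0.065,0.15],[0.542,-0.065,0.15],[0.542,-0.065,0.22],[0.542,-0.065,0.27],[0.542,-0.065,0.3],[0.542,-0.065,0.315],[0.542,-0.065,0.32],[0.542,-0.065,0.32],[0.542,-0.065,0.32]], turn=[0,0,0,0,0,0,0,0,0,0,0])

```text
time_s: 31.42
ee_pos: [582.7, 309.3, 34.6]
ee_rot: [179.9, -0.0, 91.0]
force: [0.3, 0.3, -2.4]
gripper_width: 51.1
gripper_force: 20.0
```

Emit:
step_arm(linear=[[0.005,-0.006,0.0],[0.005,-0.006,0.004],[0.005,-0.006,0.008],[0.005,-0.006,0.012],[0.005,-0.006,0.012]], turn=[0,0,0,0,0])

```text
time_s: 32.05
ee_pos: [580.5, 310.5, 30.3]
ee_rot: [-180.0, 0.0, 91.0]
force: [-0.2, 0.4, -2.7]
gripper_width: 51.2
gripper_force: 20.0
```

Emit:
step_arm(linear=[[0.003,0,0.004],[0.003,0,0.007],[0.003,0,0.007]], turn=[0,0,0])

```text
time_s: 32.42
ee_pos: [580.7, 311.6, 29.1]
ee_rot: [180.0, -0.0, 91.0]
force: [-0.7, -0.6, 4.1]
gripper_width: 51.2
gripper_force: 20.0
```

Contact. I'll release, lift clear and look.

Emit:
step_arm(linear=[[0,0,0],[0,0,0],[0,0,0],[0,0,-0.15],[0,0,-0.35],[-0.4,-0.3,-0.55],[-0.6,-0.6,-0.6],[-0.6,-0.6,-0.6],[-0.6,-0.6,-0.6],[-0.6,-0.6,-0.6],[-0.6,-0.6,-0.6],[-0.6,-0.6,-0.6]], turn=[0,0,0,0,0,0,0,0,0,0,0,0], fingers=-0.65)

```text
time_s: 33.92
ee_pos: [405.0, 129.2, 208.2]
ee_rot: [180.0, -0.0, 91.0]
force: [0.9, -0.3, -0.8]
gripper_width: 75.2
gripper_force: 0.0
```

```bash
python3 -c "
from h import *
f=cams.grab_frame('top')['color'];s=cams.grab_frame('scene')['color']
cv2.imwrite('pics/end.png',np.hstack([cv2.resize(f[100:320,140:490],(440,277)),cv2.resize(s[100:420,110:500],(338,277))]))
wrist('w8')
"
```

```text
34.025 [404.7 129.2 207.9] [-180.    0.   91.]
```

View pics/end.png

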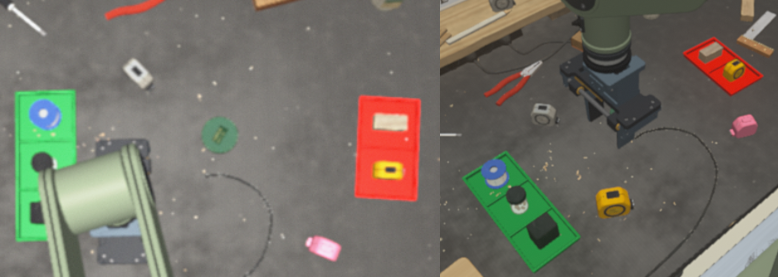

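View pics/w8.png

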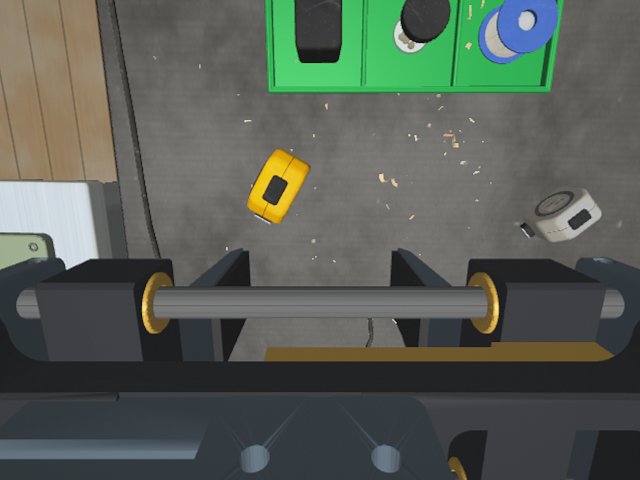

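Everything stands upright and roughly centred in its own compartment. The pine block and yellow tape are in the red tray (end.png (390,122) and (388,171)). The spool, jar and charger are in the green tray, and the grey tape and tin haven't moved.

```bash
python3 -c "
from h import *
print(env.job_done())"
```

```text
the job is handed in; nothing more can be done
None
```

I handed the job in at about 34 s: the red kit was completed first, then the green one, and the last pictures showed all five items upright in their own compartments with the grey tape and tin not moved.

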